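# Load keyed detergent capsules into the gravity-feed dispenser

## Task

Load the detergent dispenser with the two white capsules that have one flat end and one round end: first the low, part-used one so that it is dispensed first, then the tall, full one on top of it. Turn each so that its flat end matches the flat wall of the dispenser's column, let it go fully home and upright, and leave everything else, the round tub included, where it is.

Things in the scene. Friction and masses are not known exactly. Their poses are not given: they have to be found in the camera images.
- thin_center (a point): Part-used detergent capsule, the low one: white plastic, 36 mm tall, about 0.16 kg; 64 mm long (x), 52 mm wide (y), one flat square-cornered end at x = -32 mm, one half-round end (radius 26 mm) with its tip at x = +32 mm; sides straight and parallel from x = -32 to +6 mm. Point: its centre, half-way along, across and up; x points to the round end, z up. Stands on the table, round end within 1.5 rad of +x.
- full_center (a point): Full detergent capsule, the tall one: white plastic, 54 mm tall, about 0.25 kg; 64 mm long (x), 52 mm wide (y), one flat square-cornered end at x = -32 mm, one half-round end (radius 26 mm) with its tip at x = +32 mm; sides straight and parallel from x = -32 to +6 mm. Point: its centre, half-way along, across and up; x points to the round end, z up. Stands on the table, round end within 1.5 rad of +x.
- column (a point): Middle of the floor of the dispenser's upright column, 45 mm above the table, on a fixed steel housing 110 (x) by 130 (y) by 45 mm. A capsule is home when its axes lie along these axes, its centre over this point: flat wall inside at x = -35 mm, half-round wall at the x = +35 mm end. Turned end for end or sideways it does not enter. The low capsule's top is then 36 mm above this point.
- mouth (a point): Middle of the column's open top, 60 mm above its floor (105 mm above the table), same axes. Walls 3 mm dark steel, 60 mm tall, with 3 mm play round a capsule (round wall: inner radius 29 mm about x = +6 mm). Both sides (y = +-29 mm) are open windows from x = -25 to +16 mm over the full height, so that fingers holding a capsule by its straight sides can go down with it and open there.
- tub_center (a point): Bystander: round white tub, 60 mm diameter, 40 mm tall, loose; this is its centre. It has no flat end and does not belong in the dispenser.
- brush: Bystander: wooden hand brush lying on the table; origin at its underside, x along it.
- spoon: Bystander: steel spoon lying on the table.
- bowl: Bystander: black bowl, 130 mm diameter, 50 mm tall; origin at the centre of its underside.
- bottle: Bystander: grey bottle, 70 mm diameter, 200 mm tall; origin at the centre of its underside.
- mixbowl: Bystander: steel mixing bowl, 200 mm diameter, 80 mm tall; origin at the centre of its underside.
Not all that is in view belongs to the job. Leave any blue or brown look-alike of the part that bears thin_center alone.

How it is judged (in metres and radians):
On the way, in this order (a step that is already met when the one before it is completed fails the run):
1. the low capsule is home on the column's floor, its flat end at the flat wall, and not held (horizontal distance between thin_center and column below 0.008 m and z of thin_center in the frame of column between 0.013 and 0.023 m and angle between thin_center's own z axis and vertical below 0.1 rad and angle between the x axis of thin_center and the x axis of column, either way round below 0.2 rad and contact force between the fingers and thin below 0.2 N), for 0.2 s.
2. the tall capsule is home on top of it, turned the same way (horizontal distance between each of thin_center, full_center and column below 0.008 m and z of thin_center in the frame of column between 0.013 and 0.023 m and angle between each of thin_center, full_center's own z axis and vertical below 0.1 rad and angle between the x axis of each of thin_center, full_center and the x axis of column, either way round below 0.2 rad and z of full_center in the frame of column between 0.058 and 0.068 m), for 0.2 s.
At the end, for the whole second after the job is handed in: The low capsule stands on the column's floor and the tall one on top of it, both upright (within 0.1 rad), in line with the column (within 0.2 rad, flat end at the flat wall), centred within 8 mm, at their seated heights within 5 mm, released and at rest (all of step 2 and linear speed of each of thin, full below 0.02 m/s); the robot touches nothing.
It fails at once if a bystander (tub, brush, spoon, bowl, bottle or mixing bowl) is moved by more than 30 mm (distance of any of tub_center, brush, spoon, bowl, bottle, mixbowl from where it was at the start of the episode above 0.03 m).
It also fails if it takes over 64 s, if anything falls off the work surface, if the arm or the gripper's body presses on something with over 40 N, if the wrist force passes 120 N, or if a joint passes its speed limit or range.

## Robot

A 6-joint arm with a two-finger parallel gripper is mounted at the origin on the work surface. World frame = base frame: x ahead of the robot, y to its left, z up, the work surface at z = 0. Lengths are in mm, angles in degrees, forces in N, time in s.
With the tool pointing down it reaches from about 350 to 850 mm from the base axis. Payload 8.1 kg.
Tool frame: the origin (TCP) lies at the very end of the fingers, on their centre line; the grasp point (between the pads) lies 19 mm behind it; z points along the fingers, y is the direction in which the jaws open and shut (so a half turn about z gives the same grasp; the last joint's range is limited). The gripper opens to 85 mm and grips with 20 to 120 N. Pads are 22 mm wide; open, the fingers measure 114 mm over their backs; the gripper's body (76 mm by 85 mm) begins 54 mm behind the grasp point. The pads swing forward as they close: fully open they stand 13 mm farther back than shut.
Start: joints at [71.081, 7.471, 85.268, -0, 87.261, -4.893], TCP at [145.395, 582.122, 231.292] pointing down, gripper open.
Joint ranges: [-169.43, 169.43], [-51.17, 129.36], [1.28, 143.12], [-76.62, 256.62], [0, 156.53], [-152.29, 152.29]. Speed limits (degrees/s): [136.94, 136.94, 159.86, 180, 180, 180].

## Interface

Orientations are given as [roll, pitch, yaw] about the fixed x, y, z axes, in that order (R = Rz(yaw) Ry(pitch) Rx(roll)).
In Python, from bench import r, eyes gives the robot as it stands. The module is installed in compiled form; this text tells all that it offers.
- The arm moves only by the tool play_rows, never from a script. Its argument "deltas" is a list of rows, each a list of 3 entries, a list of its own where there are three numbers: the shift along the tool's x, y, z in m, then the turn, a rotation vector about the tool's x, y, z in rad, then the closure, from 0 (fully open) to 1 (shut). A call has 1 to 8 rows; each row shifts and turns the pose as measured when the row begins, along the tool's axes as they then stand; what a row does not reach is not made up. A row lasts 1/8 s, in which the tool goes at most 62.5 mm and 10.7 degrees, less where a joint would pass 70% of its speed; a pose out of reach is approached as far as the arm can. A call with a gripper value outside its range is refused whole. The fingers move at their own pace and stop on an object; "force" is the grip in N (left out, the last holds). Time passes only in rows, so rows that do not move let the fingers close. It gives the time, the measured TCP pose, the force and the opening at its end, in the units of the state.
- r.sense(): the state, without advancing time (a new reading comes with each control period).
- eyes.snapshot(name): name is "scene" or "top" or "wrist"; returns the picture (480x640x3 uint8, red, green, blue); there is no depth.
- eyes.get_calibration(name): a dict with "mtx" (3x3 intrinsics, pixels), "R" (3x3) and "t" (3): a world point X has camera coordinates R X + t; the wrist camera has in their place "T_tool_cam" (4x4, takes a point from camera to tool coordinates, whose origin is the TCP and whose axes are the flange's). Camera axes: x right, y down, z forward; pixel columns grow to the right and rows downward; lengths in mm; the calibration is good to about 2 mm. A picture is of the moment at which its call begins: read the wrist's pose just before it. get_calibration takes no time and is no camera call.
- r.hand_in(): hands the job in, once; it reports no verdict.
The state is a dict: "time": time; "joint_pos": joint angles; "qd": joint speeds; "joint_efforts": joint torques, N m; "tool_pos": TCP position; "tcp_rot": TCP orientation; "ft_force": force on the tool from outside, world axes, zero at the start; "wrist_torque": the same for the moment, N m; "finger_gap": finger opening in mm.
Only numpy, scipy, OpenCV 4.12 (cv2) and the standard library are available. Lean on these libraries where they do the work, as an engineer would, in place of code of your own. Each camera call takes 0.05 s, during which the arm holds its last target. There are 200 camera calls.

## Working session

There is one attempt and no reset: what is moved stays moved. The work goes in short steps, Python scripts to look and compute and a tool call to move; the robot and the scene stay as the last step left them, time stands still between calls to the robot, and variables do not carry over. Pictures are saved under pics/ and viewed, about 8 in all and at most 12, crops included, and the job is handed in when it is done.

Besides the shell and the picture viewer there is one more tool, called after ">>>" as a command line: name --argument value ..., lists and objects as JSON in quotes. play_rows: Moves the arm, as the interface text tells. Its arguments: {"type":"object","properties":{"deltas":{"type":"array"},"force":{"type":"number"}},"required":["deltas"]}

```bash
mkdir -p pics; python3 - <<'E'
from bench import r, eyes
import cv2,numpy as np
for n in ("scene","top"):
    im=eyes.snapshot(n); cv2.imwrite(f"pics/{n}0.png",im[:,:,::-1])
    c=eyes.get_calibration(n); print(n,{k:np.round(v,3).tolist() for k,v in c.items()})
print({k:np.round(v,3).tolist() for k,v in eyes.get_calibration("wrist").items()})
print(r.sense())
E
```

```text
scene {'mtx': [[502.199, 0.0, 325.379], [0.0, 502.199, 242.128], [0.0, 0.0, 1.0]], 'R': [[0.662, 0.75, -0.016], [0.535, -0.487, -0.69], [-0.525, 0.448, -0.724]], 't': [-359.788, -187.074, 1594.273]}
top {'mtx': [[504.38, 0.0, 319.793], [0.0, 504.38, 234.617], [0.0, 0.0, 1.0]], 'R': [[0.028, -1.0, -0.003], [-0.991, -0.027, -0.132], [0.132, 0.007, -0.991]], 't': [-8.287, 507.047, 1504.084]}
{'mtx': [[366.452, 0.0, 319.544], [0.0, 366.452, 241.037], [0.0, 0.0, 1.0]], 'T_tool_cam': [[-0.001, -0.947, -0.322, 83.458], [1.0, -0.001, -0.0, 0.398], [0.0, -0.322, 0.947, -142.746], [0.0, 0.0, 0.0, 1.0]]}
{'time': 0.1, 'joint_pos': array([ 7.10812802e+01,  7.51130469e+00,  8.53238319e+01,  1.21375267e-03,
        8.72621984e+01, -4.89091178e+00]), 'qd': array([-0.00588754, -0.04299406, -0.16082312,  0.0769813 ,  0.08886204,
        0.07089865]), 'joint_efforts': array([ 4.18746267e-04, -5.70943701e+01, -5.01949096e+01, -1.22959409e-04,
        7.73942156e-03, -6.41141651e-05]), 'tool_pos': array([145.22080802, 581.64159617, 230.33628639]), 'tcp_rot': array([-1.79903123e+02, -9.50652136e-03,  1.65972125e+02]), 'ft_force': array([ 0.41060581, -0.82619391, -0.2223895 ]), 'wrist_torque': array([-0.01168487, -0.01444008, -0.00273069]), 'finger_gap': 85.45533703893426}
```

View pics/top0.png

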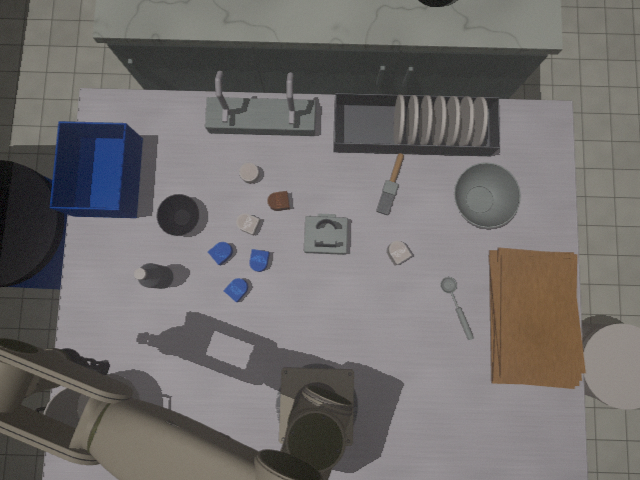

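View pics/scene0.png

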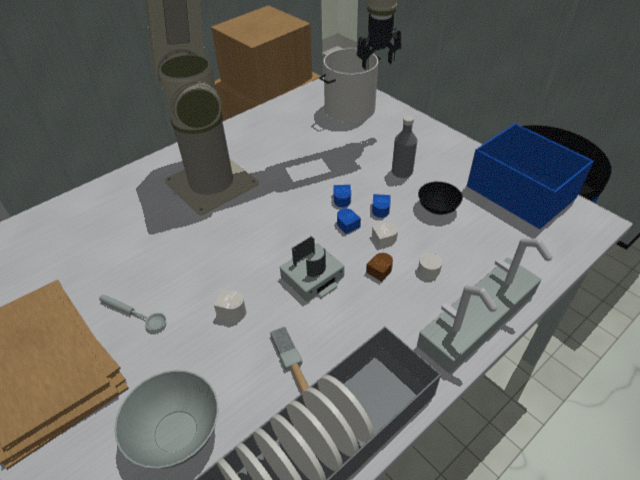

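White objects in the top view: (249,173) is round, so it is the tub. (250,225) and (400,252) each have a flat end, so they are capsule candidates. The brown one at (278,201) and the blue ones at (221,252), (260,260) and (237,290) are look-alikes. Next I'll measure and confirm with an enlarged crop.

```bash
cat > h.py <<'E'
import cv2,numpy as np
from bench import r,eyes
from scipy.spatial.transform import Rotation as Ro
def cam(n,s=None):
    c=eyes.get_calibration(n); K=np.array(c["mtx"])
    if n!="wrist":
        R=np.array(c["R"]);t=np.array(c["t"])
    else:
        s=s or r.sense(); T=np.eye(4);T[:3,:3]=Ro.from_euler("xyz",s["tcp_rot"],degrees=True).as_matrix();T[:3,3]=s["tool_pos"]
        M=np.linalg.inv(T@np.array(c["T_tool_cam"]));R=M[:3,:3];t=M[:3,3]
    return K,R,t
def ray(uv,z,C):
    K,R,t=C; uv=np.atleast_2d(uv).astype(float)
    d=(np.linalg.inv(K)@np.c_[uv,np.ones(len(uv))].T).T@R; o=-R.T@t
    return o+d*((z-o[2])/d[:,2])[:,None]
def proj(X,C):
    K,R,t=C; p=(K@(R@np.atleast_2d(X).T+t[:,None])).T
    return p[:,:2]/p[:,2:]
E
python3 - <<'E'
from h import *
T=cv2.imread("pics/top0.png");S=cv2.imread("pics/scene0.png")
C=cam("top");CS=cam("scene")
for n,uv,z in (("low?",(250,225),36),("tall?",(400,252),54),("tub",(249,173),40),("brown",(278,199),36),("col",(328,233),75),("housing",(327,235),45),("b1",(221,252),36),("b2",(260,260),36)):
    p=ray(uv,z,C);print(n,p.round(),proj(p,CS).round())
def crop(I,u,v,h=40): return cv2.resize(I[v-h:v+h,u-h:u+h],(390,290*390//290//1),interpolation=cv2.INTER_CUBIC)[50:340]
m=np.vstack([np.hstack([crop(T,250,225),crop(T,400,252)]),np.hstack([crop(S,384,233),crop(S,230,306)])])
cv2.imwrite("pics/crop.png",np.clip(m*1.0,0,255).astype(np.uint8))
E
```

```text
low? [[531. 220.  36.]] [[382. 230.]]
tall? [[ 458. -236.   54.]] [[228. 299.]]
tub [[692. 230.  40.]] [[429. 259.]]
brown [[614. 137.  36.]] [[382. 261.]]
col [[507. -19.  75.]] [[310. 259.]]
housing [[505. -16.  45.]] [[310. 266.]]
b1 [[445. 304.  36.]] [[381. 201.]]
b2 [[424. 184.  36.]] [[346. 216.]]
```

View pics/crop.png

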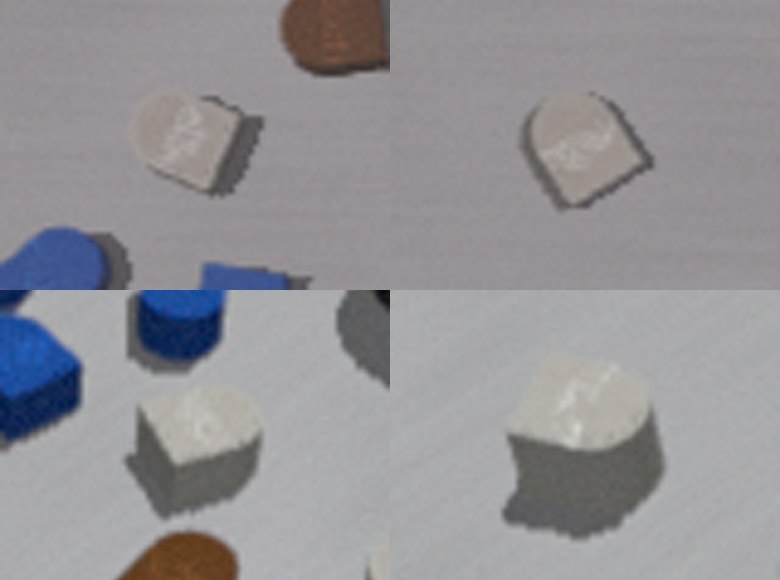

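Confirmed. (250,225) is the low capsule: its z=36 ray agrees with the scene view, and the round end points about +72°. (400,252) is the tall one: its z=54 ray agrees, and the round end points about +28°. The round tub at (249,173) stays where it is. I'll move to a wrist view over the low capsule.

```bash
cat >> h.py <<'E'
def plan(p,yaw,N):
    "rows (m, rad) from the present pose to TCP p (mm), tool down, tool x at yaw (deg), in N rows"
    s=r.sense();R0=Ro.from_euler("xyz",s["tcp_rot"],degrees=True);p0=s["tool_pos"]
    R1=Ro.from_euler("xyz",[180,0,yaw],degrees=True);w=(R0.inv()*R1).as_rotvec();R=R0
    print("at",p0.round(1),s["tcp_rot"].round(1),"gap",round(s["finger_gap"],1),"F",s["ft_force"].round(1),"t",round(s["time"],2))
    for i in range(N):
        print([(R.inv().apply(p-p0)/N/1000).round(4).tolist(),(w/N).round(4).tolist()],end=" ");R=R*Ro.from_rotvec(w/N)
    print()
E
python3 -c "
from h import *
plan(np.array([531,220,260]),72,10)"
```

```text
at [145.2 581.6 230.3] [-179.9   -0.   166. ] gap 85.5 F [ 0.4 -0.8 -0.2] t 0.1
[[-0.0462, -0.0257, -0.0029], [-0.0001, 0.0001, 0.164]] [[-0.0498, -0.0179, -0.0029], [-0.0001, 0.0001, 0.164]] [[-0.052, -0.0095, -0.0029], [-0.0001, 0.0001, 0.164]] [[-0.0529, -0.0009, -0.003], [-0.0001, 0.0001, 0.164]] [[-0.0523, 0.0078, -0.003], [-0.0001, 0.0001, 0.164]] [[-0.0503, 0.0162, -0.003], [-0.0001, 0.0001, 0.164]] [[-0.047, 0.0242, -0.003], [-0.0001, 0.0001, 0.164]] [[-0.0424, 0.0316, -0.003], [-0.0001, 0.0001, 0.164]] [[-0.0367, 0.0381, -0.003], [-0.0001, 0.0001, 0.164]] [[-0.03, 0.0436, -0.003], [-0.0001, 0.0001, 0.164]]
```

>>> play_rows --deltas '[[[-0.046,-0.026,-0.006],[0,0,0.164],0],[[-0.05,-0.018,-0.006],[0,0,0.164],0],[[-0.052,-0.01,-0.006],[0,0,0.164],0],[[-0.053,-0.001,-0.003],[0,0,0.164],0],[[-0.052,0.008,-0.003],[0,0,0.164],0],[[-0.05,0.016,-0.003],[0,0,0.164],0],[[-0.047,0.024,0],[0,0,0.164],0],[[-0.042,0.032,0],[0,0,0.164],0]]'

```text
time: 1.1
tool_pos: [453.4, 279.6, 254.4]
tcp_rot: [-179.8, 0.3, 88.8]
ft_force: [0.4, 0.2, 0.3]
finger_gap: 85.5
```

```bash
python3 -c "
from h import *
plan(np.array([531,220,220]),72,4)"
```

```text
at [453.4 279.6 254.4] [-179.8    0.3   88.8] gap 85.5 F [0.4 0.2 0.3] t 1.1
[[-0.0145, 0.0197, 0.0086], [-0.0008, 0.0017, 0.0735]] [[-0.013, 0.0207, 0.0086], [-0.0008, 0.0017, 0.0735]] [[-0.0114, 0.0216, 0.0086], [-0.0008, 0.0017, 0.0735]] [[-0.0098, 0.0224, 0.0086], [-0.0008, 0.0017, 0.0735]]
```

>>> play_rows --deltas '[[[-0.014,0.02,0.009],[0,0.002,0.073],0],[[-0.013,0.021,0.009],[0,0.002,0.073],0],[[-0.011,0.022,0.009],[0,0.002,0.073],0],[[-0.01,0.022,0.009],[0,0,0.073],0],[[0,0,0],[0,0,0],0]]'

```text
time: 1.72
tool_pos: [534.7, 213.8, 214.7]
tcp_rot: [-179.7, 0.2, 71.1]
ft_force: [-0.9, -0.2, -0.1]
finger_gap: 85.3
```

```bash
cat >> h.py <<'E'
def capsule(I,C,z,guess,lo=105):
    "white blob nearest guess, its top-face outline cast on z; returns centre, yaw, sizes"
    hsv=cv2.cvtColor(I,cv2.COLOR_BGR2HSV)
    g=proj(np.r_[guess,z],C)[0]
    m=((hsv[...,2]>lo)&(hsv[...,1]<60)).astype(np.uint8)*255
    m=cv2.morphologyEx(m,cv2.MORPH_CLOSE,np.ones((5,5),np.uint8))
    cs=cv2.findContours(m,cv2.RETR_EXTERNAL,cv2.CHAIN_APPROX_NONE)[0]
    c=max((k for k in cs if cv2.pointPolygonTest(k,tuple(map(float,g)),True)>-25),key=cv2.contourArea)
    P=ray(c[:,0,:],z,C)[:,:2].astype(np.float32)
    (cx,cy),(w,h),a=cv2.minAreaRect(P); return c,P,(cx,cy),(w,h),a
E
python3 - <<'E'
from h import *
s=r.sense();I=eyes.snapshot("wrist")[:,:,::-1].copy();cv2.imwrite("pics/w1.png",I);C=cam("wrist",s)
print(s["tool_pos"],s["tcp_rot"],proj([531,220,36],C))
np.save("pics/w1.npy",np.r_[s["tool_pos"],s["tcp_rot"]])
h=cv2.cvtColor(I,cv2.COLOR_BGR2HSV);u,v=proj([531,220,36],C)[0].astype(int);print(h[v-60:v+61:20,u],h[v,u-80:u+81:20])
E
```

```text
[534.68418077 213.8225879  214.65940677] [-179.65182943    0.21161309   71.0640927 ] [[315.45060025 208.04364084]]
[[135   3 183]
 [ 15  19 190]
 [ 18  17 190]
 [ 19  14 194]
 [ 20   4 179]
 [150   3 180]
 [  0   5 103]] [[150   1 175]
 [135   3 178]
 [135   3 175]
 [ 20  12 187]
 [ 19  14 194]
 [ 17  19 192]
 [150   3 181]
 [150   3 183]
 [120   3 182]]
```

View pics/w1.png

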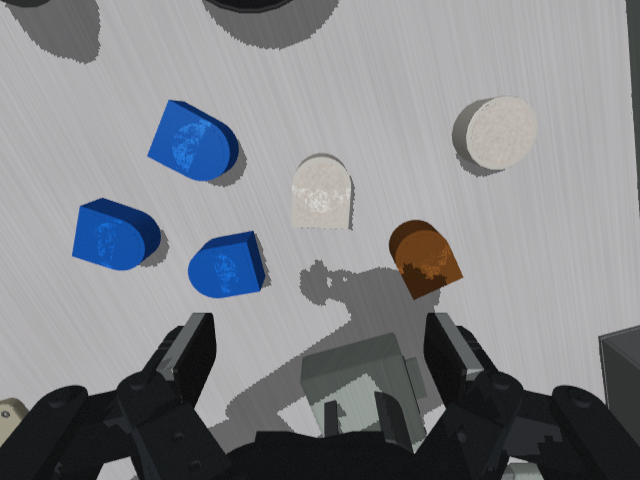

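The wrist view shows the low capsule at (322,192), with its round tip at row 154, its flat end at row 229 and its sides at columns 293 and 352. The blue ones, the brown one at (425,258) and the tub at (502,133) are clear of the finger path. Now I'll measure it.

```bash
cat >> h.py <<'E'
def meas(I,C,z,guess,thr=9,vmin=165,pr=True):
    b=cv2.GaussianBlur(I,(5,5),0).astype(int)
    m=((b[...,2]-b[...,0]>thr)&(b[...,2]-b[...,0]<60)&(b.max(2)>vmin)).astype(np.uint8)*255
    m=cv2.morphologyEx(m,cv2.MORPH_CLOSE,np.ones((9,9),np.uint8))
    cs=cv2.findContours(m,cv2.RETR_EXTERNAL,cv2.CHAIN_APPROX_NONE)[0]
    g=tuple(map(float,proj(np.r_[guess,z],C)[0]))
    c=max((k for k in cs if cv2.pointPolygonTest(k,g,True)>-30),key=cv2.contourArea)
    P=ray(c[:,0,:],z,C)[:,:2].astype(np.float32)
    (cx,cy),(w,h),a=cv2.minAreaRect(P)
    if w<h: w,h,a=h,w,a+90
    cen=np.array([cx,cy]);M=cv2.moments(P);cm=np.array([M["m10"],M["m01"]])/M["m00"]
    d=np.array([np.cos(np.radians(a)),np.sin(np.radians(a))])
    if (cm-cen)@d>0: a+=180   # mass lies nearer the flat end
    a=(a+180)%360-180
    print("px",c[:,0].min(0),c[:,0].max(0),"centre",cen.round(1),"L,W",round(w,1),round(h,1),"yaw",round(a,1)); return cen,a
E
python3 - <<'E'
from h import *
I=cv2.imread("pics/w1.png");q=np.load("pics/w1.npy");C=cam("wrist",{"tool_pos":q[:3],"tcp_rot":q[3:]})
for thr in(6,9):cen,a=meas(I,C,36,[531,220],thr)
meas(cv2.imread("pics/top0.png"),cam("top"),36,[531,220],7,120)
t=cen-6*np.array([np.cos(np.radians(a)),np.sin(np.radians(a))]);print(t);plan(np.r_[t,90],a,4)
E
```

```text
px [292 157] [349 228] centre [539.9 231.3] L,W 63.0 50.8 yaw 68.7
px [295 162] [346 226] centre [539.4 230. ] L,W 57.3 45.7 yaw 69.8
px [237 214] [258 233] centre [538.6 231.5] L,W 60.2 48.7 yaw 68.2
[537.33993188 224.35140389]
at [534.3 214.6 215.2] [-179.7    0.2   71.2] gap 85.3 F [0.3 0.3 0.1] t 1.77
[[0.0027, 0.0001, 0.0313], [-0.0015, 0.0008, 0.0061]] [[0.0026, 0.0, 0.0313], [-0.0015, 0.0008, 0.0061]] [[0.0026, -0.0, 0.0313], [-0.0015, 0.0008, 0.0061]] [[0.0026, -0.0001, 0.0313], [-0.0015, 0.0008, 0.0061]]
```

```bash
python3 - <<'E'
from h import *
plan(np.r_[537.7,225.7,6],69.6,6)
E
```

```text
at [534.3 214.6 215.2] [-179.7    0.2   71.2] gap 85.3 F [0.3 0.3 0.1] t 1.77
[[0.002, 0.0001, 0.0349], [-0.001, 0.0005, 0.0045]] [[0.002, 0.0001, 0.0349], [-0.001, 0.0005, 0.0045]] [[0.002, 0.0001, 0.0349], [-0.001, 0.0005, 0.0045]] [[0.002, 0.0, 0.0349], [-0.001, 0.0005, 0.0045]] [[0.002, -0.0, 0.0349], [-0.001, 0.0005, 0.0045]] [[0.002, -0.0001, 0.0349], [-0.001, 0.0005, 0.0045]]
```

>>> play_rows --deltas '[[[0.003,0,0.035],[-0.001,0,0.005],0],[[0.003,0,0.035],[-0.001,0,0.005],0],[[0.003,0,0.035],[-0.001,0,0.005],0],[[0.003,0,0.035],[-0.001,0,0.005],0],[[0,0,0.02],[-0.001,0,0.005],0],[[0,0,0],[0,0,0],0]]' --force 40

```text
time: 2.52
tool_pos: [535.5, 231.5, 54.5]
tcp_rot: [179.9, -0.0, 70.4]
ft_force: [-0.5, 0.4, 0.9]
finger_gap: 85.4
```

```bash
python3 - <<'E'
from h import *
plan(np.r_[537.7,225.7,6],69.6,2)
E
```

```text
at [535.5 231.5  54.5] [179.9  -0.   70.4] gap 85.4 F [-0.5  0.4  0.9] t 2.52
[[-0.0024, 0.002, 0.0242], [0.0006, -0.0004, 0.0068]] [[-0.0024, 0.002, 0.0242], [0.0006, -0.0004, 0.0068]]
```

>>> play_rows --deltas '[[[-0.003,0.002,0.02],[0,0,0.006],0],[[-0.003,0.002,0.018],[0,0,0.006],0],[[0,0,0.009],[0,0,0],0],[[0,0,0],[0,0,0],0]]'

```text
time: 3.02
tool_pos: [538.7, 225.1, 7.0]
tcp_rot: [179.8, -0.2, 69.7]
ft_force: [-0.3, -0.4, -0.1]
finger_gap: 85.5
```

```bash
python3 - <<'E'
from h import *
plan(np.r_[537.7,225.7,6],69.6,1)
E
```

```text
at [538.7 225.1   7. ] [179.8  -0.2  69.7] gap 85.5 F [-0.3 -0.4 -0.1] t 3.02
[[0.0002, -0.0011, 0.001], [0.0039, -0.0032, 0.0025]]
```

>>> play_rows --deltas '[[[0,-0.001,0],[0.003,-0.003,0],0.5],[[0,0,0],[0,0,0],1],[[0,0,0],[0,0,0],1],[[0,0,0],[0,0,0],1],[[0,0,0],[0,0,0],1],[[0,0,0],[0,0,0],1]]' --force 40

```text
time: 3.78
tool_pos: [538.7, 225.8, 8.4]
tcp_rot: [179.9, -0.1, 69.7]
ft_force: [-0.1, 0.2, -0.8]
finger_gap: 51.4
```

>>> play_rows --deltas '[[[0,0,-0.03],[0,0,0],1],[[0,0,-0.05],[0,0,0],1],[[0,0,-0.06],[0,0,0],1],[[0,0,-0.06],[0,0,0],1],[[0,0,0],[0,0,0],1]]'

```text
time: 4.4
tool_pos: [536.7, 225.3, 212.6]
tcp_rot: [-179.9, 0.1, 69.7]
ft_force: [0.2, 0.5, -2.0]
finger_gap: 51.4
```

```bash
python3 - <<'E'
from h import *
plan(np.r_[490,-15,230],0,8)
E
```

```text
at [536.7 225.3 212.6] [-1.799e+02  1.000e-01  6.970e+01] gap 51.4 F [ 0.2  0.5 -2. ] t 4.4
[[-0.0302, 0.0049, -0.0021], [-0.0, 0.0002, 0.1522]] [[-0.0291, 0.0094, -0.0022], [-0.0, 0.0002, 0.1522]] [[-0.0273, 0.0137, -0.0022], [-0.0, 0.0002, 0.1522]] [[-0.0249, 0.0177, -0.0022], [-0.0, 0.0002, 0.1522]] [[-0.022, 0.0213, -0.0022], [-0.0, 0.0002, 0.1522]] [[-0.0185, 0.0244, -0.0022], [-0.0, 0.0002, 0.1522]] [[-0.0146, 0.0269, -0.0022], [-0.0, 0.0002, 0.1522]] [[-0.0103, 0.0288, -0.0022], [-0.0, 0.0002, 0.1522]]
```

>>> play_rows --deltas '[[[-0.03,0.005,-0.003],[0,0,0.152],1],[[-0.029,0.009,-0.003],[0,0,0.152],1],[[-0.027,0.014,-0.003],[0,0,0.152],1],[[-0.025,0.018,-0.003],[0,0,0.152],1],[[-0.022,0.021,-0.003],[0,0,0.152],1],[[-0.018,0.024,-0.003],[0,0,0.152],1],[[-0.015,0.027,0],[0,0,0.152],1],[[-0.01,0.029,0],[0,0,0.152],1]]'

```text
time: 5.4
tool_pos: [481.7, -18.7, 222.5]
tcp_rot: [179.9, 0.7, -1.9]
ft_force: [0.2, -0.8, -1.5]
finger_gap: 51.5
```

>>> play_rows --deltas '[[[0,0,0],[0,0,0],1],[[0,0,0],[0,0,0],1],[[0,0,0],[0,0,0],1]]'

```text
time: 5.78
tool_pos: [480.4, -19.3, 220.0]
tcp_rot: [180.0, 0.9, -2.0]
ft_force: [0.8, 0.1, -1.0]
finger_gap: 51.3
```

```bash
python3 - <<'E'
from h import *
s=r.sense();I=eyes.snapshot("wrist")[:,:,::-1].copy();cv2.imwrite("pics/w2.png",I);C=cam("wrist",s)
print(s["tool_pos"],s["tcp_rot"],s["qd"].round(1),proj([505,-17,105],C))
np.save("pics/w2.npy",np.r_[s["tool_pos"],s["tcp_rot"]])
E
```

```text
[480.35611535 -19.30058944 219.98100697] [179.96129022   0.87731541  -1.9514311 ] [ 0.3  0.2  0.2  0.3 -0.1 -0.4] [[315.78124207 199.35639468]]
```

View pics/w2.png

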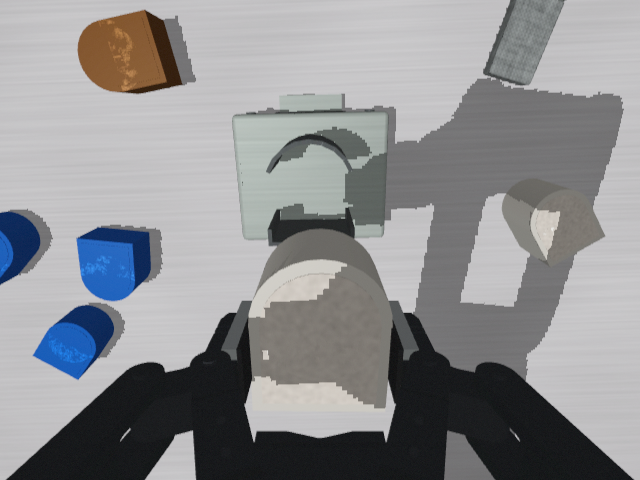

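The held low capsule is straight in the jaws. The column is visible below: round wall arc from (268,172) through (308,137) to (350,172), flat wall at columns 268 to 355 and rows 208 to 244, with the flat wall on the robot's side. So the column's x is about world +x. I'll enlarge it to pick edges.

```bash
python3 - <<'E'
from h import *
I=cv2.imread("pics/w2.png");c=I[100:250,225:400]
cv2.imwrite("pics/w2c.png",cv2.resize(np.clip(c*1.3,0,255).astype(np.uint8),None,fx=4,fy=4,interpolation=cv2.INTER_CUBIC))
E
```

```text
(no output)
```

View pics/w2c.png

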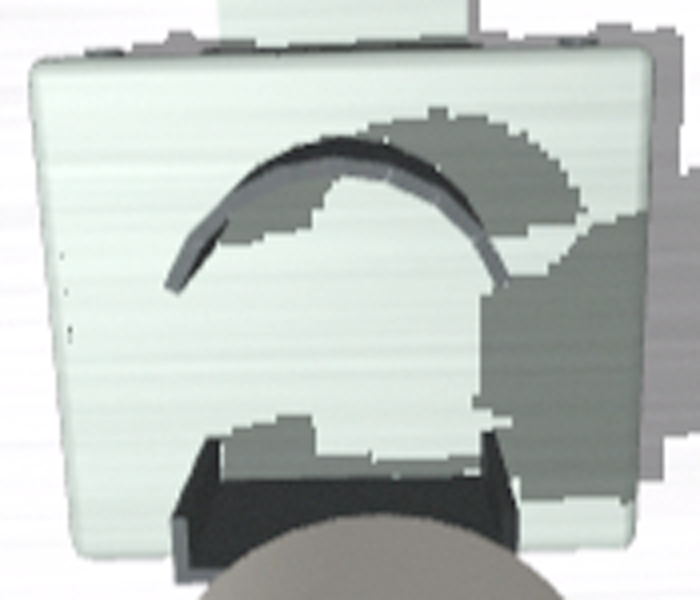

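```bash
python3 - <<'E'
from h import *
q=np.load("pics/w2.npy");C=cam("wrist",{"tool_pos":q[:3],"tcp_rot":q[3:]})
pts=[((165,288),105,(16,30.4)),((180,292),105,(16,27.2)),((497,287),105,(16,-27.2)),((512,284),105,(16,-30.4)),((338,174),105,(35,0)),((338,160),105,(38,0)),
((172,520),105,(-25,32)),((189,519),105,(-25,29)),((174,582),105,(-38,32)),((518,511),105,(-25,-32)),
((220,478),45,(-35,29)),((481,474),45,(-35,-29)),
((30,60),45,(55,65)),((652,52),45,(55,-65)),((78,558),45,(-55,65)),((635,548),45,(-55,-65))]
W=np.array([ray(np.array(p)/4+(225,100),z,C)[0,:2] for p,z,_ in pts]);L=np.array([l for *_,l in pts],float)
def fit(i):
    w,l=W[i],L[i];a,b=w-w.mean(0),l-l.mean(0)
    th=np.arctan2((b[:,0]*a[:,1]-b[:,1]*a[:,0]).sum(),(a*b).sum());c,s=np.cos(th),np.sin(th);R=np.array([[c,-s],[s,c]])
    t=w.mean(0)-R@l.mean(0);print(t.round(1),np.degrees(th).round(2));print((w-(l@R.T+t)).round(1).tolist())
fit(range(0,10));fit(range(10,12));fit(range(12,16));fit(range(16))
P=ray(np.array([(304,418/4+ -0+0)]),105,C)
# held capsule sides: lower face edge cast at TCP-7.5+36 (top)
E
```

```text
[508.4 -13.3] -1.03
[[0.7, -0.1], [-0.0, 0.6], [-0.1, -0.2], [0.4, 0.3], [0.4, -0.3], [-0.3, -0.3], [-0.7, -0.2], [-0.5, -0.3], [0.2, 0.2], [-0.0, 0.3]]
[508.2 -13.1] -1.1
[[0.0, 0.3], [-0.0, -0.3]]
[508.5 -13.5] -0.91
[[-0.9, -1.3], [-1.7, 1.9], [1.3, -1.6], [1.3, 1.0]]
[508.4 -13.3] -0.98
[[0.7, -0.1], [-0.0, 0.6], [-0.2, -0.2], [0.3, 0.4], [0.4, -0.3], [-0.3, -0.3], [-0.7, -0.1], [-0.5, -0.3], [0.2, 0.3], [-0.1, 0.3], [-0.1, 0.6], [-0.3, 0.0], [-0.8, -1.4], [-1.5, 1.7], [1.4, -1.9], [1.5, 0.8]]
```

```bash
python3 - <<'E'
from h import *
q=np.load("pics/w2.npy");C=cam("wrist",{"tool_pos":q[:3],"tcp_rot":q[3:]});R=Ro.from_euler("xyz",q[3:],degrees=True)
for zz in (27,28.5,30):
  P=ray([(248,330),(392,330),(320,262),(245,408),(388,408)],q[2]+zz,C);print(zz,R.inv().apply(P-q[:3]).round(1).tolist())
a=np.radians(-1);plan(np.r_[508.4-5.6*np.cos(a),-13.3-5.6*np.sin(a),220],-1.0,2)
E
```

```text
27 [[8.9, -26.5, -27.2], [8.8, 25.7, -27.1], [35.6, -0.4, -27.5], [-27.0, -30.1, -26.6], [-27.1, 26.5, -26.6]]
28.5 [[9.8, -26.2, -28.7], [9.7, 25.4, -28.6], [36.2, -0.4, -29.1], [-25.6, -29.7, -28.1], [-25.7, 26.1, -28.1]]
30 [[10.8, -25.9, -30.2], [10.7, 25.0, -30.2], [36.8, -0.4, -30.6], [-24.1, -29.3, -29.7], [-24.2, 25.8, -29.6]]
at [480.3 -19.2 220. ] [180.    0.9  -1.9] gap 51.4 F [ 0.6  0.8 -1.5] t 5.83
[[0.0111, -0.0034, -0.0002], [0.0003, 0.0077, -0.0083]] [[0.0111, -0.0033, -0.0001], [0.0003, 0.0077, -0.0083]]
```

>>> play_rows --deltas '[[[0.011,-0.003,0.025],[0,0.008,-0.008],1],[[0.011,-0.003,0.03],[0,0.008,-0.008],1],[[0,0,0.03],[0,0,0],1],[[0,0,0],[0,0,0],1],[[0,0,0],[0,0,0],1]]'

```text
time: 6.45
tool_pos: [504.4, -10.5, 134.6]
tcp_rot: [180.0, -0.2, -0.5]
ft_force: [0.4, -0.6, -1.0]
finger_gap: 51.4
```

```bash
python3 - <<'E'
from h import *
plan(np.r_[502.9,-13.6,122],-1,1)
E
```

```text
at [504.4 -10.5 134.6] [180.   -0.2  -0.5] gap 51.4 F [ 0.4 -0.6 -1. ] t 6.45
[[-0.0015, 0.0031, 0.0126], [0.0003, -0.0042, 0.0081]]
```

>>> play_rows --deltas '[[[-0.0015,0.003,0.012],[0,-0.003,0.008],1],[[0,0,0],[0,0,0],1],[[0,0,0],[0,0,0],1]]'

```text
time: 6.82
tool_pos: [504.6, -13.8, 124.8]
tcp_rot: [180.0, -0.3, -1.0]
ft_force: [-0.2, 0.7, -0.4]
finger_gap: 51.3
```

```bash
python3 - <<'E'
from h import *
plan(np.r_[502.9,-13.6,100],-1,1)
E
```

```text
at [504.6 -13.8 124.8] [180.   -0.3  -1. ] gap 51.3 F [-0.2  0.7 -0.4] t 6.83
[[-0.0019, -0.0002, 0.0248], [0.0008, -0.0055, -0.0001]]
```

>>> play_rows --deltas '[[[-0.002,0,0.008],[0,-0.004,0],1],[[0,0,0.008],[0,0,0],1],[[0,0,0.008],[0,0,0],1],[[0,0,0],[0,0,0],1]]'

```text
time: 7.32
tool_pos: [502.5, -13.9, 99.1]
tcp_rot: [180.0, -0.1, -1.0]
ft_force: [0.4, -0.0, -0.9]
finger_gap: 51.7
```

```bash
python3 - <<'E'
from h import *
plan(np.r_[502.9,-13.6,70],-1,1)
E
```

```text
at [502.5 -13.9  99.1] [ 1.8e+02 -1.0e-01 -1.0e+00] gap 51.7 F [ 0.4 -0.  -0.9] t 7.33
[[0.0004, -0.0004, 0.0291], [0.0008, -0.0013, -0.0004]]
```

Inside the mouth with no contact force. I'll lower it to just above the floor.

>>> play_rows --deltas '[[[0,0,0.012],[0,0,0],1],[[0,0,0.012],[0,0,0],1],[[0,0,0.012],[0,0,0],1],[[0,0,0.006],[0,0,0],1],[[0,0,0],[0,0,0],1],[[0,0,0],[0,0,0],1]]'

```text
time: 8.07
tool_pos: [502.2, -13.9, 53.6]
tcp_rot: [180.0, -0.0, -1.0]
ft_force: [-0.7, 0.1, -0.9]
finger_gap: 51.2
```

>>> play_rows --deltas '[[[0.0005,0,0.001],[0,0,0],1],[[0,0,0],[0,0,0],1]]'

```text
time: 8.32
tool_pos: [503.4, -14.0, 53.5]
tcp_rot: [180.0, -0.1, -1.0]
ft_force: [0.8, -1.2, -1.5]
finger_gap: 51.3
```

>>> play_rows --deltas '[[[0,0,0],[0,0,0],0.3],[[0,0,0],[0,0,0],0],[[0,0,0],[0,0,0],0],[[0,0,0],[0,0,0],0],[[0,0,-0.01],[0,0,0],0],[[0,0,-0.03],[0,0,0],0],[[0,0,-0.04],[0,0,0],0],[[0,0,-0.04],[0,0,0],0]]'

```text
time: 9.32
tool_pos: [501.2, -13.6, 175.7]
tcp_rot: [180.0, 0.2, -1.0]
ft_force: [0.5, 0.1, 0.6]
finger_gap: 85.6
```

>>> play_rows --deltas '[[[-0.01,0,-0.04],[0,0,0],0],[[-0.015,0,-0.03],[0,0,0],0],[[0,0,0],[0,0,0],0],[[0,0,0],[0,0,0],0]]'

```text
time: 9.82
tool_pos: [477.7, -13.4, 254.7]
tcp_rot: [179.9, -0.4, -1.0]
ft_force: [0.1, -0.3, 0.0]
finger_gap: 85.4
```

```bash
python3 - <<'E'
from h import *
s=r.sense();I=eyes.snapshot("wrist")[:,:,::-1].copy();cv2.imwrite("pics/w3.png",I);C=cam("wrist",s)
np.save("pics/w3.npy",np.r_[s["tool_pos"],s["tcp_rot"]]);print(proj([508.4,-13.5,81],C))
u,v=proj([508.4,-13.5,81],C)[0].astype(int)
cv2.imwrite("pics/w3c.png",cv2.resize(I[v-75:v+75,u-100:u+100],None,fx=4,fy=4,interpolation=cv2.INTER_CUBIC));print(u-100,v-75)
plan(np.r_[458,-236,230],28,8)
E
```

```text
[[319.3405096  181.10401975]]
219 106
at [477.8 -13.4 254.7] [179.9  -0.4  -1. ] gap 85.4 F [-0.   0.3  1.2] t 9.88
[[-0.002, 0.0279, 0.0031], [0.0004, -0.0008, -0.0633]] [[-0.0038, 0.0277, 0.0031], [0.0004, -0.0008, -0.0633]] [[-0.0055, 0.0274, 0.0031], [0.0004, -0.0008, -0.0633]] [[-0.0072, 0.027, 0.0031], [0.0004, -0.0008, -0.0633]] [[-0.0089, 0.0265, 0.0031], [0.0004, -0.0008, -0.0633]] [[-0.0106, 0.0259, 0.0031], [0.0004, -0.0008, -0.0633]] [[-0.0122, 0.0251, 0.0031], [0.0004, -0.0008, -0.0633]] [[-0.0137, 0.0243, 0.0031], [0.0004, -0.0008, -0.0633]]
```

View pics/w3c.png

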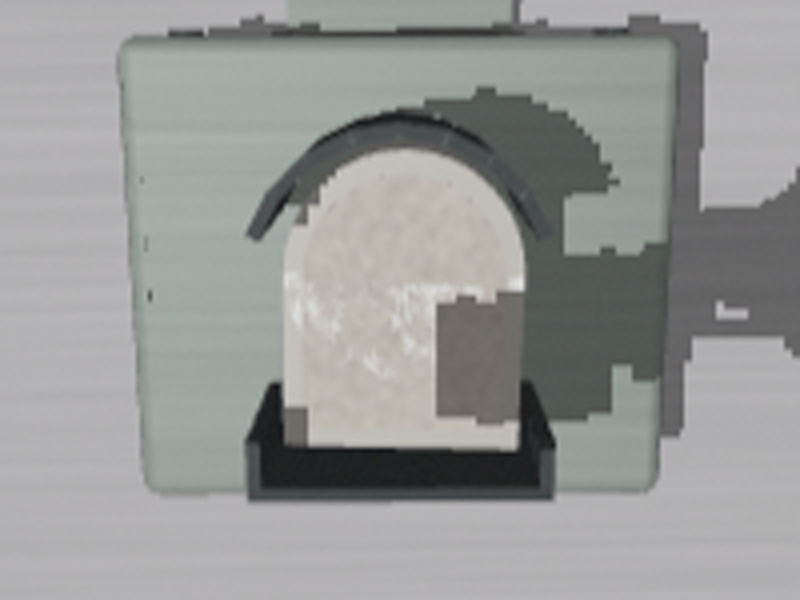

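The low capsule sits inside the column, square to it, with its flat end at the flat wall (crop columns 283 to 525, rows 148 to 447). I'll check the numbers, then move on to the tall one.

>>> play_rows --deltas '[[[-0.002,0.028,0.003],[0,0,-0.063],0],[[-0.004,0.028,0.003],[0,0,-0.063],0],[[-0.006,0.027,0.003],[0,0,-0.063],0],[[-0.007,0.027,0.003],[0,0,-0.063],0],[[-0.009,0.026,0.003],[0,0,-0.063],0],[[-0.011,0.026,0.003],[0,0,-0.063],0],[[-0.012,0.025,0.003],[0,0,-0.063],0],[[-0.01,0.02,0],[0,0,-0.05],0]]'

```text
time: 10.88
tool_pos: [455.9, -233.6, 220.3]
tcp_rot: [-179.3, 0.4, 28.2]
ft_force: [1.0, 0.3, -0.2]
finger_gap: 85.3
```

>>> play_rows --deltas '[[[0,0,0],[0,0,0],0],[[0,0,0],[0,0,0],0],[[0,0,0],[0,0,0],0]]'

```text
time: 11.25
tool_pos: [454.8, -232.9, 217.0]
tcp_rot: [-179.0, 0.5, 28.1]
ft_force: [-0.2, 0.5, 0.1]
finger_gap: 85.2
```

```bash
python3 - <<'E'
from h import *
q=np.load("pics/w3.npy");C=cam("wrist",{"tool_pos":q[:3],"tcp_rot":q[3:]})
P=ray(np.array([(283,300),(525,300),(404,148),(404,447),(283,447),(520,448)])/4+(219,106),81,C)[:,:2];print(P.round(1).tolist())
s=r.sense();I=eyes.snapshot("wrist")[:,:,::-1].copy();cv2.imwrite("pics/w4.png",I);C=cam("wrist",s)
np.save("pics/w4.npy",np.r_[s["tool_pos"],s["tcp_rot"]]);print(proj([458,-236,54],C))
for t in (6,8):
  try: cen,a=meas(I,C,54,[458,-236],t)
  except Exception as e: print(e)
meas(cv2.imread("pics/top0.png"),cam("top"),54,[458,-236],7,120)
plan(np.r_[458,-236,230],28,1)
E
```

```text
[[509.3, 12.3], [508.3, -40.0], [540.6, -14.4], [476.0, -13.3], [476.5, 13.7], [475.3, -39.1]]
[[328.52376109 214.60253941]]
px [298 170] [358 242] centre [ 463.9 -231.9] L,W 62.3 50.7 yaw -146.9
px [299 170] [357 241] centre [ 464.3 -232.2] L,W 61.7 48.9 yaw -149.3
px [389 241] [410 262] centre [ 462.  -230.1] L,W 60.6 51.8 yaw 31.4
at [ 454.8 -232.8  217. ] [-179.     0.5   28.1] gap 85.4 F [-0.1  0.8 -0.1] t 11.3
[[0.0012, 0.0041, -0.0131], [-0.0167, 0.0088, 0.0013]]
```

View pics/w4.png

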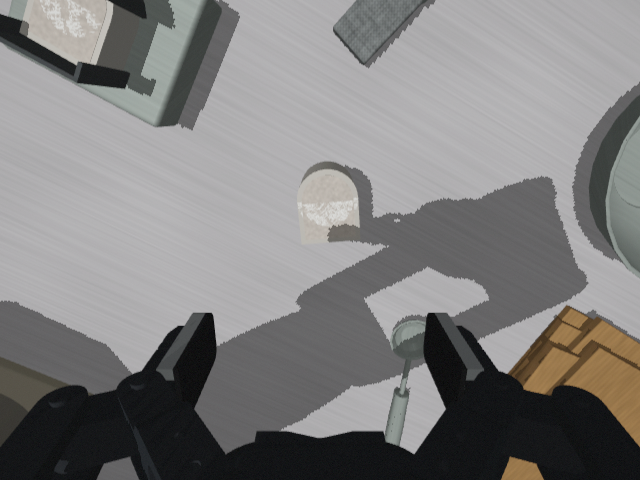

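The low capsule measures centre (508.3,-13.8), 64.6 x 52.3 mm, so it is home. In the wrist view the tall capsule is at columns 298 to 360 and rows 169 to 243, with its round end up and its lower right corner in shadow. I'll remeasure it with a lower brightness bound.

```bash
python3 - <<'E'
from h import *
I=cv2.imread("pics/w4.png");q=np.load("pics/w4.npy");C=cam("wrist",{"tool_pos":q[:3],"tcp_rot":q[3:]})
for t,v in ((6,110),(5,110),(7,100)): meas(I,C,54,[463,-232],t,v)
P=ray([(298,200),(302,242),(359,198),(360,228),(302,243),(330,242)],54,C)[:,:2]
d=P[::2]-P[1::2];print(np.degrees(np.arctan2(d[:,1],d[:,0])).round(1))
E
```

```text
px [298 165] [358 242] centre [ 465.8 -230.9] L,W 66.9 50.7 yaw 32.5
px [297 162] [359 243] centre [ 466.3 -230.1] L,W 68.7 51.7 yaw 33.7
px [298 167] [358 242] centre [ 465.3 -231.3] L,W 65.0 50.2 yaw 32.5
[ 32.2  31.9 120.5]
```

```bash
python3 - <<'E'
from h import *
q=np.load("pics/w4.npy");C=cam("wrist",{"tool_pos":q[:3],"tcp_rot":q[3:]})
print(ray([(410,318),(428,330),(410,340)],8,C).round())
plan(np.r_[458.9,-234.9,110],31.5,3)
E
```

```text
[[ 387. -376.    8.]
 [ 384. -401.    8.]
 [ 363. -391.    8.]]
at [ 454.8 -232.8  217. ] [-179.     0.5   28.1] gap 85.4 F [-0.1  0.8 -0.1] t 11.3
[[0.0012, 0.0018, 0.0356], [-0.0057, 0.0028, -0.0199]] [[0.0011, 0.0017, 0.0356], [-0.0057, 0.0028, -0.0199]] [[0.0009, 0.0015, 0.0357], [-0.0057, 0.0028, -0.0199]]
```

>>> play_rows --deltas '[[[0.001,0.002,0.036],[-0.006,0.003,-0.02],0],[[0.001,0.002,0.036],[-0.006,0.003,-0.02],0],[[0.001,0.001,0.036],[-0.006,0.003,-0.02],0],[[0,0,0],[0,0,0],0],[[0,0,0],[0,0,0],0]]'

```text
time: 11.92
tool_pos: [461.5, -233.3, 109.9]
tcp_rot: [179.6, -0.2, 31.7]
ft_force: [1.0, -0.3, -0.1]
finger_gap: 85.7
```

```bash
python3 - <<'E'
from h import *
plan(np.r_[458.9,-234.9,13],31.5,4)
E
```

```text
at [ 461.5 -233.3  109.9] [179.6  -0.2  31.7] gap 85.7 F [ 1.  -0.3 -0.1] t 11.93
[[-0.0009, -0.0002, 0.0242], [0.0016, -0.0009, 0.001]] [[-0.0008, -0.0001, 0.0242], [0.0016, -0.0009, 0.001]] [[-0.0008, -0.0001, 0.0242], [0.0016, -0.0009, 0.001]] [[-0.0008, -0.0, 0.0242], [0.0016, -0.0009, 0.001]]
```

>>> play_rows --deltas '[[[-0.001,0,0.025],[0.002,-0.001,0],0],[[-0.001,0,0.025],[0.002,-0.001,0],0],[[-0.001,0,0.025],[0.002,-0.001,0],0],[[0,0,0.016],[0,0,0],0],[[0,0,0],[0,0,0],0],[[0,0,0],[0,0,0],0]]'

```text
time: 12.68
tool_pos: [468.0, -239.6, 29.1]
tcp_rot: [179.1, -0.5, 31.7]
ft_force: [-1.4, -0.3, -0.1]
finger_gap: 85.7
```

```bash
python3 - <<'E'
from h import *
plan(np.r_[458.9,-234.9,13],31.5,1)
E
```

```text
at [ 468.  -239.6   29.1] [179.1  -0.5  31.7] gap 85.7 F [-1.4 -0.3 -0.1] t 12.68
[[-0.0054, -0.009, 0.0159], [0.0165, -0.0087, 0.0031]]
```

>>> play_rows --deltas '[[[-0.005,-0.008,0],[0.016,-0.009,0.003],0],[[0,0,0],[0,0,0],0],[[0,0,0.01],[0,0,0],0],[[0,0,0],[0,0,0],0]]'

```text
time: 13.18
tool_pos: [460.3, -235.9, 20.6]
tcp_rot: [179.8, -0.0, 31.5]
ft_force: [0.6, 0.6, 0.7]
finger_gap: 85.5
```

```bash
python3 - <<'E'
from h import *
plan(np.r_[458.9,-234.9,13],31.5,1)
E
```

```text
at [ 460.3 -235.9   20.6] [179.8  -0.   31.5] gap 85.5 F [0.6 0.6 0.7] t 13.18
[[-0.0006, -0.0016, 0.0076], [0.0026, -0.0006, -0.0002]]
```

>>> play_rows --deltas '[[[-0.001,-0.001,0.007],[0.003,0,0],0],[[0,0,0],[0,0,0],0],[[0,0,0],[0,0,0],0.5],[[0,0,0],[0,0,0],1],[[0,0,0],[0,0,0],1],[[0,0,0],[0,0,0],1],[[0,0,0],[0,0,0],1],[[0,0,0],[0,0,0],1]]' --force 40

```text
time: 14.18
tool_pos: [458.7, -235.6, 12.9]
tcp_rot: [-179.9, -0.0, 31.5]
ft_force: [-0.0, -0.3, -0.6]
finger_gap: 51.6
```

```bash
python3 - <<'E'
from h import *
plan(np.r_[458.9,-234.9,13],31.5,1)
E
```

```text
at [ 458.7 -235.6   12.9] [-179.9   -0.    31.5] gap 51.6 F [-0.  -0.3 -0.6] t 14.18
[[0.0005, -0.0005, -0.0001], [-0.001, -0.0004, -0.0002]]
```

Gripped at TCP z = 12.9. Lift, then carry it over the column.

>>> play_rows --deltas '[[[0,0,-0.03],[0,0,0],1],[[0,0,-0.05],[0,0,0],1],[[0,0,-0.06],[0,0,0],1],[[0,0,-0.06],[0,0,0],1],[[0,0,-0.02],[0,0,0],1],[[0,0,0],[0,0,0],1]]'

```text
time: 14.92
tool_pos: [456.7, -234.5, 236.7]
tcp_rot: [-179.6, 0.1, 31.5]
ft_force: [-0.0, -0.4, -2.4]
finger_gap: 51.8
```

```bash
python3 - <<'E'
from h import *
plan(np.r_[470,-14,232],-1,8)
E
```

```text
at [ 456.7 -234.5  236.7] [-1.796e+02  1.000e-01  3.150e+01] gap 51.8 F [-0.  -0.4 -2.4] t 14.93
[[0.0158, -0.0226, 0.0007], [-0.0007, 0.0005, 0.0709]] [[0.0142, -0.0237, 0.0007], [-0.0007, 0.0005, 0.0709]] [[0.0125, -0.0246, 0.0007], [-0.0007, 0.0005, 0.0709]] [[0.0107, -0.0255, 0.0007], [-0.0007, 0.0005, 0.0709]] [[0.0089, -0.0262, 0.0007], [-0.0007, 0.0005, 0.0709]] [[0.007, -0.0267, 0.0006], [-0.0007, 0.0005, 0.0709]] [[0.0051, -0.0271, 0.0006], [-0.0007, 0.0005, 0.0709]] [[0.0031, -0.0274, 0.0006], [-0.0007, 0.0005, 0.0709]]
```

>>> play_rows --deltas '[[[0.016,-0.023,0],[0,0,0.071],1],[[0.014,-0.024,0],[0,0,0.071],1],[[0.012,-0.025,0],[0,0,0.071],1],[[0.011,-0.025,0],[0,0,0.071],1],[[0.009,-0.026,0],[0,0,0.071],1],[[0.007,-0.027,0],[0,0,0.071],1],[[0.005,-0.027,0],[0,0,0.071],1],[[0.003,-0.027,0],[0,0,0.071],1]]'

```text
time: 15.92
tool_pos: [464.6, -7.2, 220.4]
tcp_rot: [-179.4, 1.6, -2.3]
ft_force: [-0.1, 0.0, -2.3]
finger_gap: 51.5
```

>>> play_rows --deltas '[[[0,0,0],[0,0,0],1],[[0,0,0],[0,0,0],1],[[0,0,0],[0,0,0],1]]'

```text
time: 16.3
tool_pos: [462.4, -6.4, 215.9]
tcp_rot: [-179.4, 2.0, -2.1]
ft_force: [0.2, 0.1, -2.5]
finger_gap: 51.5
```

```bash
python3 - <<'E'
from h import *
s=r.sense();I=eyes.snapshot("wrist")[:,:,::-1].copy();cv2.imwrite("pics/w5.png",I)
np.save("pics/w5.npy",np.r_[s["tool_pos"],s["tcp_rot"]]);C=cam("wrist",s)
print(proj([[508.4,-13.5,105],[508.4,-13.5,81]],C))
plan(np.r_[503,-13.7,200],-1,2)
E
```

```text
[[329.91187213 166.69223221]
 [329.38695581 161.37827157]]
at [462.4  -6.5 215.9] [-179.4    2.    -2.2] gap 51.8 F [-1.4  0.1 -1.2] t 16.35
[[0.0207, 0.0029, 0.0072], [-0.0054, 0.0174, -0.0101]] [[0.0205, 0.0031, 0.0076], [-0.0054, 0.0174, -0.0101]]
```

View pics/w5.png

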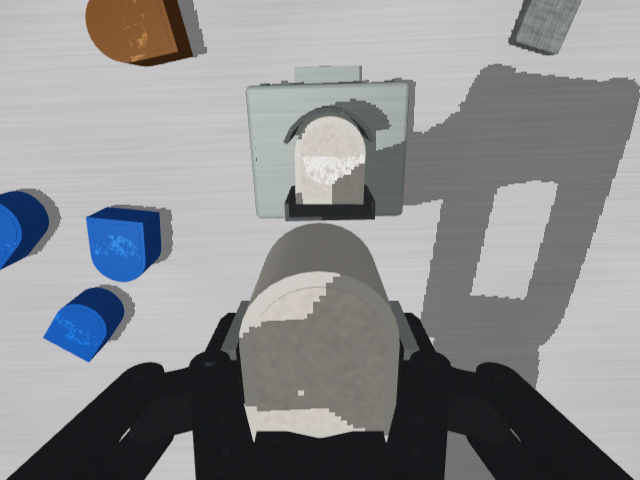

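The tall capsule is held straight: its top face tip is at row 272 and its sides at columns 241 and 399. The low one is still home at about (330,162). I'll get the grip offset in the tool frame.

```bash
python3 - <<'E'
from h import *
c=eyes.get_calibration("wrist");T=np.array(c["T_tool_cam"]);K=np.array(c["mtx"])
d=np.c_[[(241,335),(399,335),(320,271),(320,434)],np.ones(4)]@np.linalg.inv(K).T@T[:3,:3].T;o=T[:3,3]
print((o+d*((-41.1-o[2])/d[:,2])[:,None]).round(1))
E
```

```text
[[ 15.9 -25.8 -41.1]
 [ 15.8  24.9 -41.1]
 [ 38.1  -0.4 -41.1]
 [-25.   -0.5 -41.1]]
```

>>> play_rows --deltas '[[[0.02,0.003,0.004],[-0.005,0.017,0],1],[[0.02,0.003,0.004],[-0.005,0.017,0.01],1],[[0,0,0],[0,0,0],1],[[0,0,0],[0,0,0],1]]'

```text
time: 16.85
tool_pos: [502.3, -16.6, 206.5]
tcp_rot: [180.0, 0.0, -2.9]
ft_force: [0.3, -0.2, -2.0]
finger_gap: 51.7
```

```bash
python3 - <<'E'
from h import *
plan(np.r_[503,-13.7,165],-1,2)
E
```

```text
at [502.3 -16.6 206.5] [180.    0.   -2.9] gap 51.7 F [ 0.3 -0.2 -2. ] t 16.85
[[0.0003, -0.0015, 0.0208], [0.0001, 0.0004, -0.0163]] [[0.0003, -0.0015, 0.0208], [0.0001, 0.0004, -0.0163]]
```

>>> play_rows --deltas '[[[0,-0.0015,0.02],[0,0,-0.016],1],[[0,-0.0015,0.02],[0,0,-0.016],1],[[0,0,0],[0,0,0],1],[[0,0,0],[0,0,0],1]]'

```text
time: 17.35
tool_pos: [500.7, -13.3, 163.4]
tcp_rot: [-180.0, 0.1, -0.9]
ft_force: [0.5, 1.2, -2.2]
finger_gap: 51.2
```

```bash
python3 - <<'E'
from h import *
plan(np.r_[502.2,-13.6,128],-1,2)
E
```

```text
at [500.7 -13.3 163.4] [-1.8e+02  1.0e-01 -9.0e-01] gap 51.2 F [ 0.5  1.2 -2.2] t 17.35
[[0.0008, 0.0001, 0.0177], [-0.0001, 0.0012, 0.001]] [[0.0008, 0.0001, 0.0177], [-0.0001, 0.0012, 0.001]]
```

>>> play_rows --deltas '[[[0.001,0,0.017],[0,0.001,0],1],[[0.0005,0,0.017],[0,0.001,0],1],[[0,0,0],[0,0,0],1],[[0,0,0],[0,0,0],1]]'

```text
time: 17.85
tool_pos: [502.3, -13.4, 127.4]
tcp_rot: [-180.0, -0.0, -0.9]
ft_force: [-0.4, 0.6, -1.1]
finger_gap: 51.8
```

```bash
python3 - <<'E'
from h import *
plan(np.r_[502.2,-13.6,97],-1,3)
E
```

```text
at [502.3 -13.4 127.4] [-180.    -0.    -0.9] gap 51.8 F [-0.4  0.6 -1.1] t 17.85
[[-0.0, 0.0001, 0.0101], [-0.0001, -0.0001, 0.0006]] [[-0.0, 0.0001, 0.0101], [-0.0001, -0.0001, 0.0006]] [[-0.0, 0.0001, 0.0101], [-0.0001, -0.0001, 0.0006]]
```

Aligned. The seated TCP height is expected to be about 81+13 = 94.

>>> play_rows --deltas '[[[0,0,0.008],[0,0,0],1],[[0,0,0.008],[0,0,0],1],[[0,0,0.008],[0,0,0],1],[[0,0,0.005],[0,0,0],1],[[0,0,0.002],[0,0,0],1],[[0,0,0],[0,0,0],1],[[0,0,0],[0,0,0],1]]'

```text
time: 18.73
tool_pos: [503.0, -13.5, 95.0]
tcp_rot: [180.0, -0.1, -0.9]
ft_force: [-0.1, 0.1, -1.8]
finger_gap: 51.7
```

>>> play_rows --deltas '[[[0,0,0.001],[0,0,0],1],[[0,0,0],[0,0,0],1]]'

```text
time: 18.98
tool_pos: [503.3, -13.5, 94.4]
tcp_rot: [180.0, -0.1, -0.9]
ft_force: [-0.0, 0.5, -2.5]
finger_gap: 51.9
```

>>> play_rows --deltas '[[[0,0,0],[0,0,0],0.3],[[0,0,0],[0,0,0],0],[[0,0,0],[0,0,0],0],[[0,0,0],[0,0,0],0],[[0,0,-0.01],[0,0,0],0],[[0,0,-0.03],[0,0,0],0],[[0,0,-0.04],[0,0,0],0],[[0,0,-0.04],[0,0,0],0]]'

```text
time: 19.98
tool_pos: [501.1, -13.3, 216.7]
tcp_rot: [-180.0, 0.1, -0.9]
ft_force: [0.4, 0.2, -0.1]
finger_gap: 85.3
```

>>> play_rows --deltas '[[[-0.015,0,-0.025],[0,0,0],0],[[-0.01,0,-0.01],[0,0,0],0],[[0,0,0],[0,0,0],0],[[0,0,0],[0,0,0],0]]'

```text
time: 20.48
tool_pos: [477.3, -13.1, 257.3]
tcp_rot: [180.0, -0.3, -0.9]
ft_force: [1.0, 0.5, 0.2]
finger_gap: 85.3
```

```bash
python3 - <<'E'
from h import *
s=r.sense();I=eyes.snapshot("wrist")[:,:,::-1].copy();cv2.imwrite("pics/w6.png",I);C=cam("wrist",s)
S=eyes.snapshot("scene")[:,:,::-1]
np.save("pics/w6.npy",np.r_[s["tool_pos"],s["tcp_rot"]])
u,v=proj([508.4,-13.5,135],C)[0].astype(int);print(u,v,s["tool_pos"].round(1),s["ft_force"].round(1),s["time"])
a=cv2.resize(I[v-75:v+75,u-65:u+65],(520,600),interpolation=cv2.INTER_CUBIC)
b=cv2.resize(S[215:315,290-0:337],(280,600),interpolation=cv2.INTER_CUBIC)
cv2.imwrite("pics/w6c.png",np.hstack([a,b]));print("crop origin",u-65,v-75)
try: meas(I,C,135,[508.4,-13.5],6,110)
except Exception as e: print(e)
E
```

```text
320 191 [477.3 -13.1 257.3] [1.  0.5 0.2] 20.475
crop origin 255 116
px [285 144] [354 231] centre [510.2 -13. ] L,W 63.7 50.6 yaw -0.3
```

View pics/w6c.png

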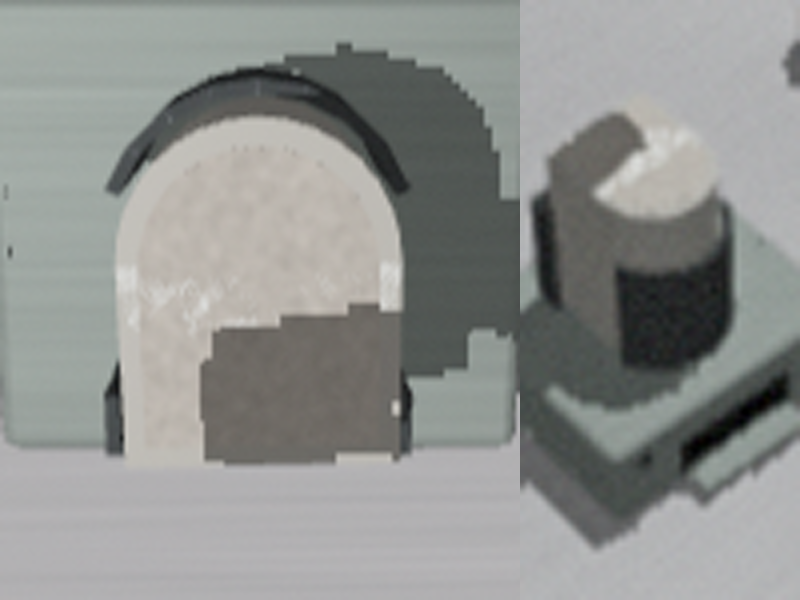

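The tall capsule stands upright in the column, projecting above the walls. At z = 135 it measures 63.7 x 50.6 mm with its centre within about 2 mm of the column axis and its yaw square, and the gripper is clear. Handing in.

```bash
python3 -c "
from bench import r
print(r.hand_in())"
```

```text
the job is handed in; nothing more can be done
None
```

Both capsules are in the dispenser, the low one on the column's floor and the tall one on top of it. Each has its flat end at the flat wall. The gripper was open and clear above them when I handed in at about 20.5 s. No verdict was reported.

| Check | Measured | Expected |
|---|---|---|
| Low capsule centre, before the tall one went in | (508.3, -13.8) mm | column at (508.4, -13.3) mm |
| Low capsule size, at its seated top height (81 mm) | 64.6 x 52.3 mm | 64 x 52 mm |
| Tall capsule centre | (510.2, -13.0) mm, about 2 mm off | (508.4, -13.3) mm |
| Tall capsule size, at its seated top height (135 mm) | 63.7 x 50.6 mm | 64 x 52 mm |
| Tall capsule yaw | -0.3° | -1.0° |

The scene view showed the tall capsule upright in the column. I felt no contact force going in, and nothing suggests a bystander was touched, though I did not remeasure them afterwards.

- **Sideways drift:** the gripper drifted about 9 mm sideways on the descent to the tall capsule. I corrected it before closing, and it did not touch the capsule.
- **Tall capsule measurements:** a shadow made its first wrist yaw readings come out end for end. The top view and the edge directions settled it at about 31.5°. Its centre differed by about 2 mm between the two cameras, which is within calibration.

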